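# Load a steel test coupon under the spring clip of a hardness-test stage

## Robot

A 7-joint arm with a two-finger parallel gripper is mounted at the origin on a cart in front of the work surface, level with it; the furniture and walls round the work are solid. World frame = base frame: x ahead of the robot, y to its left, z up, the work surface at z = 0. Lengths are in m, angles in rad, forces in N, time in s.
With the tool pointing down it reaches from about 0.35 to 0.9 m from the base axis. Payload 8.1 kg.
Tool frame: the origin (TCP) lies between the finger pads; the fingertips stand ahead of it and the grasp point (between the pads) is the TCP (arm.nose_length is the z of the fingertips in the tool frame, in m); z points along the fingers, y is the line along which they close (so a half turn about z gives the same grasp; the last joint's range is limited). The gripper opens to 92 mm and grips with 3 to 60 N. Pads are 19 mm wide; open, the fingers measure 130 mm over their backs; the gripper's body (75 mm by 190 mm) begins 47 mm behind the grasp point.
Start: joints at [1.116, 0.434, 0.025, 1.573, -0.012, 1.134, -0.075], TCP at [0.215, -0.587, 0.246] pointing down, gripper open.
Joint ranges: [-2.62, 2.62], [-0.44, 2.09], [-1.27, 1.32], [0.08, 2.57], [-1.32, 4.46], [0.12, 2], [-2.74, 2.74]. Speed limits (rad/s): [2.22, 2.22, 3.01, 3.01, 3.14, 3.14, 3.14].

## Interface

Orientations are given as a rotation vector (axis times angle).
In Python, from cell import sensors, optics, arm gives the robot as it stands.
- The arm moves only by the tool arm_command, never from a script. Its argument "deltas" is one flat list of numbers, 7 for each row, row after row: the turn, a rotation vector about the world's x, y, z as a fraction of full scale, then the shift along the world's x, y, z as a fraction of full scale, then the finger opening in mm, from 0 to 91.8. In form: [wx, wy, wz, dx, dy, dz, fingers, wx, wy, wz, dx, dy, dz, fingers, ...]. A call has 1 to 20 rows; each row is the pose to reach, as a shift and turn from the pose commanded when the call began; what a row does not reach only later rows make up. Full scale, the value 1, is 1 m for a shift and 90 degrees for a turn. A row lasts 1/10 s, in which the tool goes at most 50 mm and 8.59 degrees, less where a joint would pass 70% of its speed; a pose out of reach is approached as far as the arm can. A call with a number of a shift or a turn outside -1 to 1 is refused whole. A call with a gripper value outside its range is refused whole. The fingers move at their own pace and stop on an object; "force" is the grip in N (left out, the last holds). Time passes only in rows, so rows that repeat a pose let the fingers close. It gives the time, the measured TCP pose, the force, the opening and the grip force at its end, in the units of the state.
- sensors.observe(): the state, without advancing time (a new reading comes with each control period).
- optics.get_image(name): name is "scene" or "top" or "wrist"; returns the picture (384x512x3 uint8, blue, green, red); there is no depth.
- optics.calibration(name): a dict with "camera_matrix" (3x3 intrinsics, pixels), "rvec" (rotation vector, rad) and "tvec" (3), from world to camera coordinates, as OpenCV has them. Camera axes: x right, y down, z forward; pixel columns grow to the right and rows downward; lengths in m; the calibration is good to about 2 mm. A picture is of the moment at which its call begins: read the wrist's pose just before it. calibration takes no time and is no camera call; for the wrist camera it gives the pose at the moment of the call.
- arm.sign_off(): hands the job in; it is judged then, once.
The state is a dict: "clock": time; "joints": joint angles; "dq": joint speeds; "joint_efforts": joint torques, N m; "position": TCP position; "ee_rot": TCP orientation; "force": force on the tool from outside, world axes, zero at the start; "ft_torque": the same for the moment, N m; "width": opening from 0.0 (shut) to 1.0 (fully open); "gripper_force": force on a finger pad.
Only numpy, scipy, OpenCV 4.12 (cv2) and the standard library are available. Lean on these libraries where they do the work, as an engineer would, in place of code of your own. Each camera call takes 0.05 s, during which the arm holds its last target. There are 200 camera calls.

## Task

Clamp the steel test coupon that lies in the track of the hardness-test stage: with one fingertip press the spring clip's thumb plate right down and keep it down, and meanwhile push the coupon along the track with the other fingertip, under the raised nose, until it is fully home against the end stop. Then let the clip go, so that its nose closes on the coupon, and leave everything clear. Nothing is to be gripped or lifted, and the things lying around the stage stay where they are.

Things in the scene. Friction and masses are not known exactly. Their poses are not given: they have to be found in the camera images.
- stage: Hardness-test stage fixed to the bench: grey base, 14 mm thick, x -77 to +67, y -36 to +70 mm, with a steel track along x. Origin on the bench under the track's centre line; x = direction in which the coupon is pushed home, y = towards the clip's side, z up.
- track_mouth (a point): Middle of the track's open end, at stage x -50, y 0, level with the ledges on which the coupon rides (z 24 mm above the bench). The ledges lie at y 13 to 21 mm either side; between them is a groove 26 mm wide and 5 mm deep; outside them are guide walls 42 mm apart, up to z 29. Behind the mouth is only the base, top at z 14.
- stop_face (a point): Centre of the dark end stop's face, where the coupon's front edge comes to rest: stage x +50, y 0, z 28 mm. The stop is 52 mm wide and 31 mm high.
- coupon: Test coupon: flat bright steel plate, 50 (its x, along the track) x 40 x 8 mm, about 0.13 kg, three small dark dimples on top; lies loose in the track with 1 mm of play either side, front edge 3 to 15 mm short of the clip's nose. Origin at the centre of its underside. Home, the origin is at stage x +25, y 0, z 24 mm and the rear edge at x 0.
- clip (a joint): Angle (rad) of the sprung rocker clip about a pin along stage x at y +33, z 27 mm. 0 = at rest, nose down, the coupon cannot pass; about 0.24 = nose resting on the coupon; from 0.27 the coupon passes freely; 0.43 = thumb plate right down at its stop. Springs back by itself. Pressing the plate's middle takes about 2 N at first, 4 N at the stop.
- thumb_plate (a point): Top of the clip's ribbed black thumb plate, middle of its width, at stage x -7 (moves with the clip). The pad is 21 mm wide and runs along the track from x -58 to +44; press it anywhere along, a fingertip can slide on it. At rest it slopes up away from the track at 0.43 rad, this point at y +55, z 35 mm. Right down it is level at z 25 mm (1 mm above the ledges), y +45 to +66.
- clip_nose (a point): Underside of the clip's nose, a steel tongue 16 mm wide that reaches over the track at stage x +30 to +46 mm, its tip at about y +9. At rest it is 2 to 3 mm above the ledges; 12 mm with the thumb plate right down. While the thumb plate is down, a fingertip level with the one on it meets the coupon's rear edge low down.
- spare_coupon: A longer, narrower steel coupon, 70 x 28 x 8 mm, lying on the bench on the side away from the clip; a bystander, to be left alone. Origin at the centre of its underside.
- marker: A white paint marker with a blue cap, 133 mm, lying on the bench beside the stage on the side away from the clip; a bystander, to be left alone. Origin at the centre of its underside.
- feeler: A black-cased feeler gauge, 100 x 27 x 16 mm, lying on the bench on the clip's side of the stage; a bystander, to be left alone. Origin at the centre of its underside.
- bolt_1: A dark hex bolt, 65 mm, lying well beyond the end stop; a bystander, to be left alone. Origin at the centre of its underside.
- bolt_2: A dark hex bolt, 60 mm, lying well beyond the end stop; a bystander, to be left alone. Origin at the centre of its underside.
- nut_2: A yellowish nut, 27 mm, lying off the near corner of the stage on the clip's side; a bystander, to be left alone. Origin at the centre of its underside.
- threadlock: A red bottle with a black pointed cap, 30 mm across and 100 mm high, standing on the left; a bystander, to be left alone. Origin at the centre of its underside.
- ptfe_tape: A white tape roll, 50 mm across, 14 mm high, near the bench's front edge on the left; a bystander, to be left alone. Origin at the centre of its underside.
- seal_ring: A black and white seal ring, 62 mm across, 20 mm high, near the bench's front edge on the left; a bystander, to be left alone. Origin at the centre of its underside.
- drift: A round wooden drift, 122 mm long and 19 mm thick, lying on the left; a bystander, to be left alone. Origin at the centre of its underside.
Not all that is in view belongs to the job. What is shaped like the coupon but brown or turquoise is not meant.

How it is judged:
On the way, in this order (a step that is already met when the one before it is completed fails the run):
1. the clip is held open before the coupon goes under its nose (value of joint clip above 0.29 rad and x of coupon in the frame of stage below 0.008 m), for 0.1 s.
2. the coupon is home against the stop while the clip is still held open (value of joint clip above 0.29 rad and x of coupon in the frame of stage between 0.0228 and 0.0275 m), for 0.1 s.
At the end, for the whole second after the job is handed in: The coupon lies flat on the ledges with its front edge within about 2 mm of the end stop and square in the track (3 degrees), at rest, and the released clip's nose rests on it and clamps it (clip at 0.15 to 0.28 rad, more than 0.5 N) (x of coupon in the frame of stage between 0.0228 and 0.0275 m and z of coupon in the frame of stage between 0.022 and 0.0265 m and angle between the x axis of coupon and the x axis of stage, either way round below 0.06 rad and value of joint clip between 0.15 and 0.28 rad and contact force between clip and coupon above 0.5 N and linear speed of coupon below 0.01 m/s); the robot touches nothing.
It fails at once if the coupon is lifted off the ledges or tipped up (8 mm or 15 degrees) (z of coupon in the frame of stage above 0.032 m or angle between coupon's own z axis and vertical above 0.26 rad).
It fails at once if one of the things lying around the stage is moved by more than 20 mm (distance of any of spare_coupon, marker, feeler, bolt_1, bolt_2, nut_2, threadlock, ptfe_tape, seal_ring, drift from where it was at the start of the episode above 0.02 m).
It also fails if it takes over 40 s, if anything falls off the work surface, if the arm or the gripper's body presses on something with over 40 N, if the wrist force passes 120 N, or if a joint passes its speed limit or range.

## Working session

There is one attempt and no reset: what is moved stays moved. The work goes in short steps, Python scripts to look and compute and a tool call to move; the robot and the scene stay as the last step left them, time stands still between calls to the robot, and variables do not carry over. Pictures are saved under pics/ and viewed, at most 10 in all, crops included, and the job is handed in when it is done.

Besides the shell and the picture viewer there is one more tool, called after ">>>" in YAML: its name, and indented under it one key for each argument. arm_command: Moves the arm, as the interface text tells. Its arguments: {"type":"object","properties":{"deltas":{"type":"array","items":{"type":"number"}},"force":{"type":"number"}},"required":["deltas"]}

```bash
mkdir -p pics
python3 - <<'E'
from cell import sensors, optics, arm
import cv2
s=sensors.observe(); print(s, arm.nose_length)
for n in("scene","top"):
    cv2.imwrite(f"pics/{n}0.png",optics.get_image(n)); c=optics.calibration(n); print(n,c)
E
```

```text
{'clock': 0.0, 'joints': array([ 1.1163955 ,  0.43520491,  0.02494994,  1.57408697, -0.01160196,
        1.13401937, -0.07510658]), 'dq': array([-0.00043273,  0.00043832,  0.00059454,  0.00046292,  0.0011488 ,
       -0.00026011,  0.00124611]), 'joint_efforts': array([ 4.55369673e-04, -6.67858887e+01,  9.85562280e-01, -3.14471126e+01,
       -6.04255730e-02,  4.26765508e-02,  1.31193606e-04]), 'position': array([ 0.21516233, -0.58627951,  0.24495984]), 'ee_rot': array([-3.09163359e+00, -5.49409047e-01,  6.33245068e-04]), 'force': array([-0.25358431, -0.46852005, -0.5869252 ]), 'ft_torque': array([ 0.04215907, -0.01683982, -0.0024344 ]), 'gripper_force': 0.0, 'width': 0.9961625971386705} 0.019
scene {'camera_matrix': array([[365.53329075,   0.        , 257.40657902],
       [  0.        , 365.53329075, 186.2767834 ],
       [  0.        ,   0.        ,   1.        ]]), 'rvec': array([ 1.21863771, -1.95121164,  1.17809672]), 'tvec': array([0.31443484, 0.2478595 , 0.47917552])}
top {'camera_matrix': array([[375.66811747,   0.        , 257.27291326],
       [  0.        , 375.66811747, 203.30398243],
       [  0.        ,   0.        ,   1.        ]]), 'rvec': array([ 2.11289146, -2.16012885,  0.1632901 ]), 'tvec': array([0.07933194, 0.51471014, 0.90005013])}
```

View pics/top0.png

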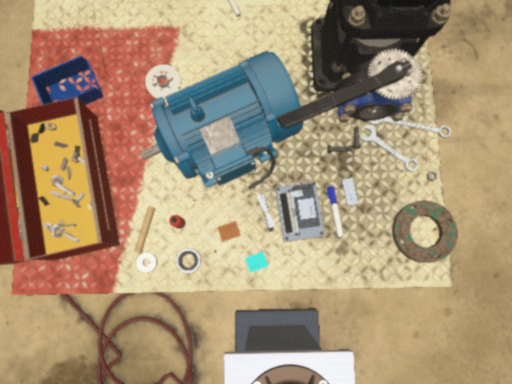

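View pics/scene0.png

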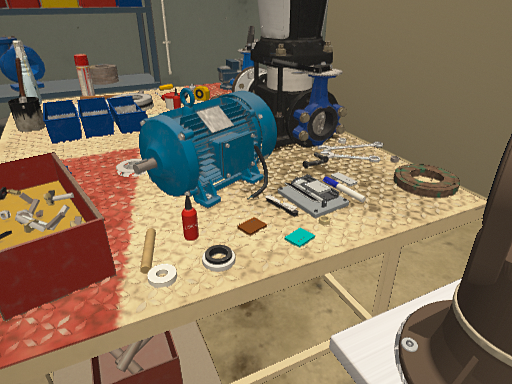

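The top view shows the grey stage around (300,212). The marker is to its right at (335,210), the spare coupon at (350,190) and the feeler to its left at (265,210). I'll enlarge the crops next.

```bash
cat > h.py <<'E'
import numpy as np, cv2
from cell import sensors, optics, arm
def ray(c,uv):
    R=cv2.Rodrigues(c["rvec"])[0]; p=cv2.undistortPoints(np.array([[uv]],float),c["camera_matrix"],None)[0,0]
    return -R.T@c["tvec"], R.T@np.array([p[0],p[1],1])
def onz(c,uv,z):
    o,d=ray(c,uv); return o+d*(z-o[2])/d[2]
def proj(c,P):
    return cv2.projectPoints(np.atleast_2d(np.array(P,float)),c["rvec"],c["tvec"],c["camera_matrix"],None)[0][:,0]
E
python3 - <<'E'
import cv2,numpy as np
a=cv2.imread("pics/top0.png")[165:255,240:370]; b=cv2.imread("pics/scene0.png")[160:225,250:375]
a=cv2.resize(a,None,fx=6,fy=6,interpolation=cv2.INTER_CUBIC); cv2.imwrite("pics/topc.png",a)
from h import *
c=optics.calibration("top")
for uv in[(277,184),(319,181),(325,236),(284,241),(245,253)]: print(uv,onz(c,uv,0.014).round(3))
E
```

```text
(277, 184) [0.57  0.016 0.014]
(319, 181) [ 0.576 -0.094  0.014]
(325, 236) [ 0.433 -0.102  0.014]
(284, 241) [0.422 0.002 0.014]
(245, 253) [0.394 0.102 0.014]
```

View pics/topc.png

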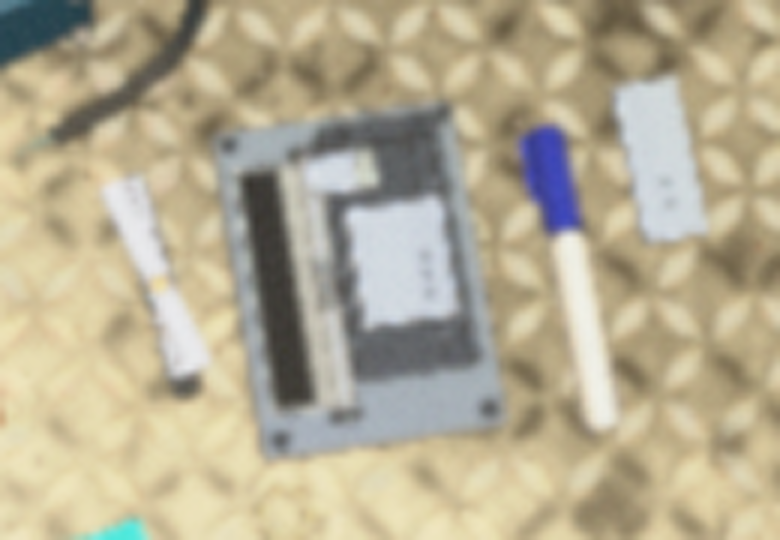

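The crop shows the stage base corners at about TL(217,133), TR(450,105), BR(503,420) and BL(268,458). The coupon spans (348,205)-(460,325), and the black thumb plate is at (243-310,172-405). The coupon gets pushed up the image, which is about world +x.

```bash
cat >> h.py <<'E'
def fit(S,W):  # 2D rigid: W = R S + t
    S=np.array(S,float);W=np.array(W,float)[:,:2];s=S-S.mean(0);w=W-W.mean(0)
    a=np.arctan2((s[:,0]*w[:,1]-s[:,1]*w[:,0]).sum(),(s*w).sum()); R=np.array([[np.cos(a),-np.sin(a)],[np.sin(a),np.cos(a)]])
    t=W.mean(0)-R@S.mean(0); return a,R,t,np.linalg.norm(W-(S@R.T+t),axis=1)
E
python3 - <<'E'
from h import *
c=optics.calibration("top")
W=[onz(c,((u+.5)/6-.5+240,(v+.5)/6-.5+165),.014) for u,v in [(217,133),(450,105),(503,420),(268,458)]]
a,R,t,e=fit([(.067,.07),(.067,-.036),(-.077,-.036),(-.077,.07)],W); print(a,t,e)
for uv in[(348,210),(440,198),(460,315),(368,328)]:
    p=onz(c,((uv[0]+.5)/6-.5+240,(uv[1]+.5)/6-.5+165),.032)[:2]; print(R.T@(p-t))
print("mid",R@np.array([-.045,.0275])+t, onz(c,(178,221),.0))
E
```

```text
0.11989327680309843 [ 0.50575359 -0.05613731] [0.00237405 0.00393853 0.00395218 0.00290781]
[0.02172028 0.01942496]
[ 0.02127715 -0.01979696]
[-0.02896894 -0.01992229]
[-0.02891753  0.01904233]
mid [ 0.45778746 -0.034217  ] [0.4809695  0.27515828 0.        ]
```

>>> arm_command:
  deltas: [0, 0, -0.148, 0.235, 0.55, 0, 36, 0, 0, -0.148, 0.235, 0.55, 0, 36, 0, 0, -0.148, 0.235, 0.55, 0, 36, 0, 0, -0.148, 0.235, 0.55, 0, 36, 0, 0, -0.148, 0.235, 0.55, 0, 36, 0, 0, -0.148, 0.235, 0.55, 0, 36, 0, 0, -0.148, 0.235, 0.55, 0, 36, 0, 0, -0.148, 0.235, 0.55, 0, 36, 0, 0, -0.148, 0.235, 0.55, 0, 36, 0, 0, -0.148, 0.235, 0.55, 0, 36, 0, 0, -0.148, 0.235, 0.55, 0, 36, 0, 0, -0.148, 0.235, 0.55, 0, 36, 0, 0, -0.148, 0.235, 0.55, 0, 36, 0, 0, -0.148, 0.235, 0.55, 0, 36, 0, 0, -0.148, 0.235, 0.55, 0, 36, 0, 0, -0.148, 0.235, 0.55, 0, 36]

```text
clock: 1.7
position: [0.4498, -0.0382, 0.2456]
ee_rot: [3.136, 0.183, -0.001]
force: [0.7, 0.6, 0.6]
width: 0.394
gripper_force: 0.0
```

Run:
```python
from h import *
s=sensors.observe(); print(s['clock'],s['position'],s['ee_rot'],s['force'],s['width'])
c=optics.calibration("wrist"); print(c); cv2.imwrite("pics/w1.png",optics.get_image("wrist"))
np.save("w1.npy",c,allow_pickle=True)
```

```text
1.7 [ 0.449817   -0.03821008  0.2455793 ] [ 3.13575485e+00  1.83275612e-01 -9.42373553e-04] [0.71902679 0.55245917 0.5944305 ] 0.39448541207737786
{'camera_matrix': array([[273.99330596,   0.        , 256.53258629],
       [  0.        , 273.99330596, 190.17459402],
       [  0.        ,   0.        ,   1.        ]]), 'rvec': array([-2.20011298,  1.95732579,  0.24464495]), 'tvec': array([-0.09037296,  0.39687823,  0.49888079])}
```

View pics/w1.png

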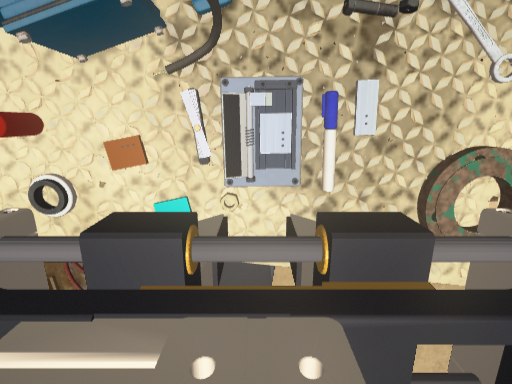

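The wrist view shows the stage at (220-303, 76-188), with the coupon at (260-291, 112-153) and the fingers at (200-320, 215-290). I'll enlarge this for refined corner positions.

Run:
```python
import cv2
a=cv2.imread("pics/w1.png")[68:198,200:320]
cv2.imwrite("pics/w1c.png",cv2.resize(a,None,fx=4.6,fy=4.6,interpolation=cv2.INTER_CUBIC))
```

```text
(no output)
```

View pics/w1c.png

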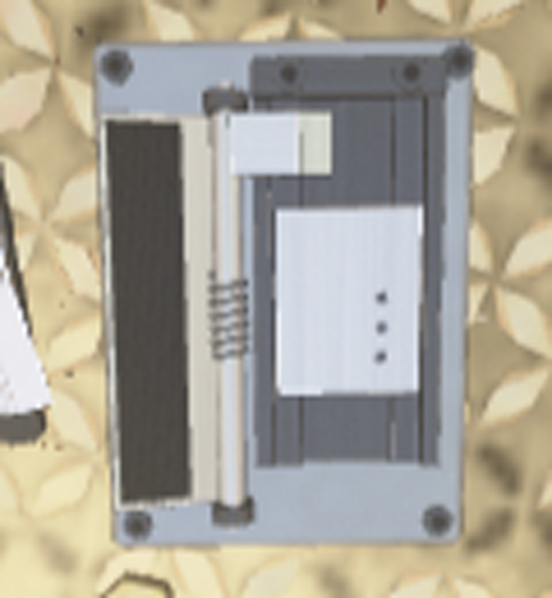

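Run:
```python
from h import *
c=np.load("w1.npy",allow_pickle=True).item()
P=lambda u,v,z:onz(c,((u+.5)/4.6-.5+200,(v+.5)/4.6-.5+68),z)
print("cam",ray(c,(0,0))[0])
W=[P(u,v,.014) for u,v in [(97,44),(475,41),(460,543),(113,545)]]
a,R,t,e=fit([(.067,.07),(.067,-.036),(-.077,-.036),(-.077,.07)],W); print(a,t,e)
for uv in[(277,209),(423,206),(419,391),(279,395)]: print("coupon",R.T@(P(*uv,.032)[:2]-t))
for uv,z in[((257,465),.029),((437,465),.029)]: print("mouth",R.T@(P(*uv,z)[:2]-t))
for uv,z in[((120,500),.035),((189,498),.03)]: print("plate end",R.T@(P(*uv,z)[:2]-t))
for x,y in[(-.052,.0275),(-.045,.0275),(-.0115,.0275)]: print((x,y),R@np.array([x,y])+t)
```

```text
cam [ 0.51481257 -0.03032916  0.38549943]
0.12286313931580954 [ 0.50527804 -0.05590246] [0.00153211 0.00139749 0.00115264 0.00117243]
coupon [0.02137438 0.01981023]
coupon [ 0.02191411 -0.01960227]
coupon [-0.02788178 -0.01975148]
coupon [-0.0287557   0.01940786]
mouth [-0.04905781  0.0257178 ]
mouth [-0.04937895 -0.02579787]
plate end [-0.05780994  0.06457463]
plate end [-0.0583531   0.04531311]
(-0.052, 0.0275) [ 0.45029979 -0.03498258]
(-0.045, 0.0275) [ 0.45724702 -0.03412471]
(-0.0115, 0.0275) [ 0.49049449 -0.03001914]
```

>>> arm_command:
  deltas: [0, 0, 0.004, 0.0073, 0.0037, -0.05, 38, 0, 0, 0.004, 0.0073, 0.0037, -0.1, 38, 0, 0, 0.004, 0.0073, 0.0037, -0.14, 38, 0, 0, 0.004, 0.0073, 0.0037, -0.17, 38, 0, 0, 0.004, 0.0073, 0.0037, -0.17, 38, 0, 0, 0.004, 0.0073, 0.0037, -0.17, 38, 0, 0, 0.004, 0.0073, 0.0037, -0.17, 38]

```text
clock: 2.45
position: [0.4588, -0.0334, 0.0774]
ee_rot: [3.135, 0.196, 0.004]
force: [1.0, 0.4, 0.8]
width: 0.416
gripper_force: 0.0
```

Run:
```python
from h import *
s=sensors.observe(); print(s['clock'],s['position'],s['ee_rot'],s['force'],s['width'])
c=optics.calibration("wrist"); np.save("w2.npy",c,allow_pickle=True); cv2.imwrite("pics/w2.png",optics.get_image("wrist"))
a=.1228;R=np.array([[np.cos(a),-np.sin(a)],[np.sin(a),np.cos(a)]]);t=np.array([.5054,-.0560]); print("tcp in stage",R.T@(s['position'][:2]-t))
```

```text
2.45 [ 0.45884789 -0.03335894  0.07738592] [3.13510143 0.19585549 0.00410508] [1.02721755 0.38940078 0.81324383] 0.41594386581664394
tcp in stage [-0.04342821  0.0281728 ]
```

View pics/w2.png

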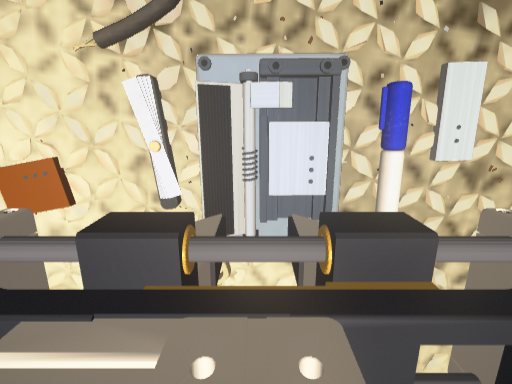

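>>> arm_command:
  deltas: [0, 0, -0.001, -0.0015, -0.0003, -0.01, 38, 0, 0, -0.001, -0.0015, -0.0003, -0.018, 38, 0, 0, -0.001, -0.0015, -0.0003, -0.024, 38, 0, 0, -0.001, -0.0015, -0.0003, -0.028, 38, 0, 0, -0.001, -0.0015, -0.0003, -0.032, 38, 0, 0, -0.001, -0.0015, -0.0003, -0.032, 38, 0, 0, -0.001, -0.0015, -0.0003, -0.032, 38, 0, 0, -0.001, -0.0015, -0.0003, -0.032, 38]

```text
clock: 3.3
position: [0.4561, -0.033, 0.0441]
ee_rot: [3.136, 0.195, -0.0]
force: [-2.6, 1.2, 13.9]
width: 0.413
gripper_force: 6.5
```

```bash
cat >> h.py <<'E'
def st():
    s=sensors.observe(); a=.1228;R=np.array([[np.cos(a),-np.sin(a)],[np.sin(a),np.cos(a)]]);t=np.array([.5054,-.0560])
    print(round(s['clock'],2),s['position'].round(4),"tip z",s['position'][2]-.019,"stage",(R.T@(s['position'][:2]-t)).round(4),"F",s['force'].round(2),s['ft_torque'].round(2),s['width'])
E
python3 -c "
from h import *
st()"
```

```text
3.3 [ 0.4561 -0.033   0.0441] tip z 0.025066741463503846 stage [-0.0461  0.0289] F [-2.6   1.17 13.87] [0.57 0.83 0.11] 0.41296449303967014
```

The thumb plate is at its stop, with the tip at z 25.1 mm and 13 N. I'll ease off slightly and push along the track.

>>> arm_command:
  deltas: [0, 0, 0, 0, 0, 0.0007, 38, 0, 0, 0, 0.004, 0.0005, 0.0007, 38, 0, 0, 0, 0.007, 0.0009, 0.0007, 38, 0, 0, 0, 0.01, 0.0012, 0.0007, 38, 0, 0, 0, 0.013, 0.0016, 0.0007, 38, 0, 0, 0, 0.016, 0.002, 0.0007, 38, 0, 0, 0, 0.019, 0.0023, 0.0007, 38, 0, 0, 0, 0.022, 0.0027, 0.0007, 38, 0, 0, 0, 0.025, 0.0031, 0.0007, 38, 0, 0, 0, 0.028, 0.0034, 0.0007, 38, 0, 0, 0, 0.028, 0.0034, 0.0007, 38, 0, 0, 0, 0.028, 0.0034, 0.0007, 38]

```text
clock: 4.5
position: [0.4774, -0.0313, 0.0438]
ee_rot: [3.133, 0.195, -0.02]
force: [-21.9, -2.9, 29.5]
width: 0.413
gripper_force: 14.3
```

```bash
python3 -c "
from h import *
st()
np.save('w3.npy',optics.calibration('wrist'),allow_pickle=True)
im=optics.get_image('wrist'); cv2.imwrite('pics/w3.png',im); cv2.imwrite('pics/w3c.png',cv2.resize(im[30:240,170:370],None,fx=2.8,fy=2.8,interpolation=cv2.INTER_CUBIC))"
```

```text
4.5 [ 0.4774 -0.0313  0.0438] tip z 0.024784449645027098 stage [-0.0248  0.028 ] F [-21.9   -2.9   29.51] [-0.15  4.88  0.49] 0.41342550457662947
```

View pics/w3c.png

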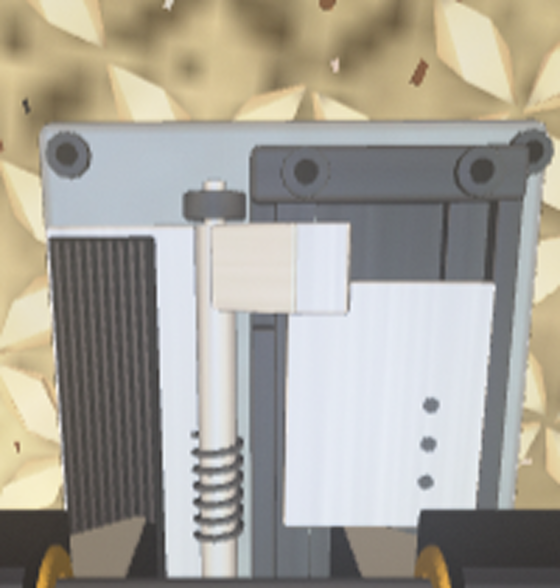

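The coupon's front edge at (row 282) is now under the raised nose (rows 225-312), at about stage x +35. The plate friction is high because I'm pressing too hard (29 N), so I'll ease up.

>>> arm_command:
  deltas: [0, 0, 0, 0, 0, 0.0007, 38, 0, 0, 0, 0, 0, 0.0014, 38, 0, 0, 0, 0, 0, 0.0014, 38]

```text
clock: 4.85
position: [0.4828, -0.0303, 0.0455]
ee_rot: [3.135, 0.195, -0.004]
force: [-3.7, -1.0, 4.6]
width: 0.411
gripper_force: 2.9
```

```bash
python3 -c "
from h import *
st()"
```

```text
4.85 [ 0.4828 -0.0303  0.0455] tip z 0.02649421680033921 stage [-0.0192  0.0283] F [-3.72 -1.04  4.61] [-0.09  1.03  0.04] 0.4110311643763275
```

>>> arm_command:
  deltas: [0, 0, 0, 0.003, 0.0004, 0, 38, 0, 0, 0, 0.006, 0.0007, 0, 38, 0, 0, 0, 0.008, 0.001, 0, 38, 0, 0, 0, 0.01, 0.0012, 0, 38, 0, 0, 0, 0.011, 0.0013, 0, 38, 0, 0, 0, 0.011, 0.0013, 0, 38, 0, 0, 0, 0.011, 0.0013, 0, 38]

```text
clock: 5.55
position: [0.4922, -0.029, 0.0453]
ee_rot: [3.135, 0.194, -0.009]
force: [-12.1, -1.7, 11.9]
width: 0.417
gripper_force: 6.7
```

```bash
python3 -c "
from h import *
st()
np.save('w4.npy',optics.calibration('wrist'),allow_pickle=True)
im=optics.get_image('wrist'); cv2.imwrite('pics/w4.png',im); cv2.imwrite('pics/w4c.png',cv2.resize(im[30:240,170:370],None,fx=2.8,fy=2.8,interpolation=cv2.INTER_CUBIC))"
```

```text
5.55 [ 0.4922 -0.029   0.0453] tip z 0.026257483217099083 stage [-0.0098  0.0284] F [-12.12  -1.74  11.85] [-0.18  2.59 -0.12] 0.4169119729042198
```

View pics/w4c.png

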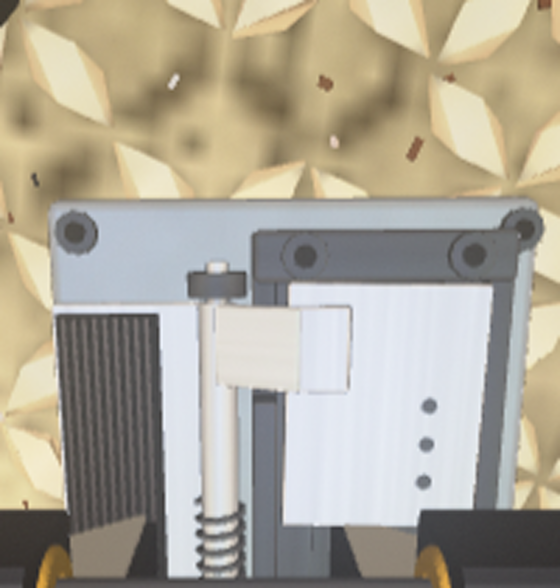

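The coupon's front edge at row 282 meets the lower edge of the end stop, rows 232-282. I'll check this using the dimples and the base holes as references.

Run:
```python
from h import *
a=.1228;R=np.array([[np.cos(a),-np.sin(a)],[np.sin(a),np.cos(a)]]);t=np.array([.5054,-.0560])
def P(f,u,v,k,x0,y0,z):
    c=np.load(f,allow_pickle=True).item(); return R.T@(onz(c,((u+.5)/k-.5+x0,(v+.5)/k-.5+y0),z)[:2]-t)
d1=[P("w1.npy",u,v,4.6,200,68,.032) for u,v in[(381,298),(381,328),(381,357)]]
d3=[P("w3.npy",u,v,2.8,170,30,.032) for u,v in[(431,405),(428,444),(426,482)]]
d4=[P("w4.npy",u,v,2.8,170,30,.032) for u,v in[(429,406),(427,444),(424,482)]]
for d in(d1,d3,d4): print(np.mean(d,0))
for f,L in(("w3.npy",[(41,124),(548,121)]),("w4.npy",[(51,201),(541,199)])):
    print("base front corners", [P(f,u,v,2.8,170,30,.014) for u,v in L])
print("front/rear edge w4",P("w4.npy",390,283,2.8,170,30,.032),P("w4.npy",300,526,2.8,170,30,.032))
```

```text
[-0.01050637 -0.00871145]
[ 0.00316491 -0.00944413]
[ 0.01766673 -0.00911743]
base front corners [array([0.06605519, 0.06962727]), array([ 0.06680188, -0.03411254])]
base front corners [array([0.06631118, 0.06938594]), array([ 0.06679815, -0.03455306])]
front/rear edge w4 [5.00864678e-02 2.02702961e-06] [-0.00015425  0.01656331]
```

The measured front edge is at 50.1 mm, the rear at -0.2 mm and the origin at about +24.8 mm, so the coupon is home. A short extra press, then I'll back off and lift.

>>> arm_command:
  deltas: [0, 0, 0, 0.001, 0.0001, 0, 38, 0, 0, 0, 0.001, 0.0001, 0, 38, 0, 0, 0, -0.003, -0.0004, 0, 38, 0, 0, 0, -0.007, -0.0009, 0, 38, 0, 0, 0, -0.009, -0.0011, 0, 38, 0, 0, 0, -0.009, -0.0011, 0.004, 38, 0, 0, 0, -0.009, -0.0011, 0.008, 38, 0, 0, 0, -0.009, -0.0011, 0.014, 38, 0, 0, 0, -0.009, -0.0011, 0.03, 38, 0, 0, 0, -0.009, -0.0011, 0.07, 38, 0, 0, 0, -0.009, -0.0011, 0.12, 38, 0, 0, 0, -0.009, -0.0011, 0.15, 38, 0, 0, 0, -0.009, -0.0011, 0.15, 38, 0, 0, 0, -0.009, -0.0011, 0.15, 38]

```text
clock: 7.0
position: [0.4861, -0.0298, 0.1964]
ee_rot: [3.135, 0.194, 0.002]
force: [-0.4, 0.0, -0.8]
width: 0.415
gripper_force: 0.0
```

```bash
python3 -c "
from h import *
st()
np.save('w5.npy',optics.calibration('wrist'),allow_pickle=True)
im=optics.get_image('wrist'); cv2.imwrite('pics/w5.png',im); cv2.imwrite('pics/w5c.png',cv2.resize(im[60:210,190:330],None,fx=4,fy=4,interpolation=cv2.INTER_CUBIC))"
```

```text
7.0 [ 0.4861 -0.0298  0.1964] tip z 0.17743820970859683 stage [-0.0159  0.0283] F [-0.36  0.   -0.75] [ 0.02  0.02 -0.05] 0.41457478293550787
```

View pics/w5c.png

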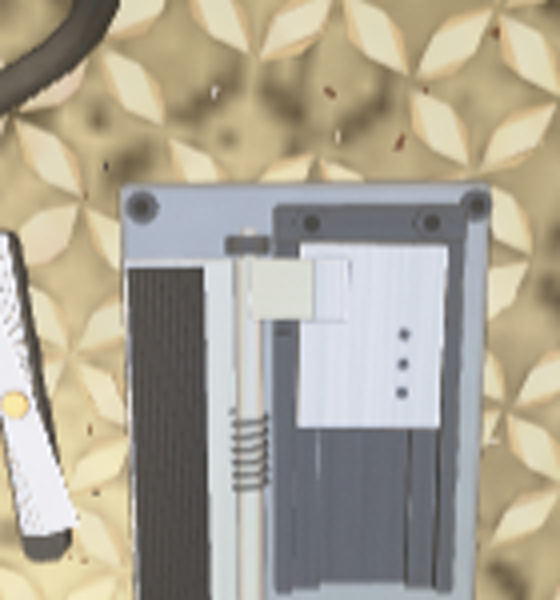

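The coupon (298-447, 243-428) sits against the stop with the nose (313-350, 258-322) closed on it, and the arm is clear. I'll do a final numeric check before handing in.

Run:
```python
from h import *
a=.1228;R=np.array([[np.cos(a),-np.sin(a)],[np.sin(a),np.cos(a)]]);t=np.array([.5054,-.0560])
c=np.load("w5.npy",allow_pickle=True).item()
P=lambda u,v,z:R.T@(onz(c,((u+.5)/4-.5+190,(v+.5)/4-.5+60),z)[:2]-t)
d=np.mean([P(u,v,.032) for u,v in[(404,334),(403,364),(401,393)]],0)
r=P(370,428,.032); print(d,r)
x=np.mean([d[0]+.0070,r[0]+.025]); print("origin x",x)
if .0234<x<.0268: print(arm.sign_off())
```

```text
[ 0.01751119 -0.00890384] [-0.00041753 -0.00030281]
origin x 0.024546831028748613
the job is handed in; nothing more can be done
None
```

The coupon is home against the stop with the clip's nose closed on it and the arm clear, and the job is handed in. My last picture put the coupon's origin at stage x +24.5 mm; the clamping force itself was not measured.

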